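# Slide the catch pot under the injector and fire a test shot

### The arm

A 6-joint arm with a two-finger parallel gripper is mounted at the origin on the work surface. World frame = base frame: x ahead of the robot, y to its left, z up, the work surface at z = 0. Lengths are in m, angles in rad, forces in N, time in s.
With the tool pointing down it reaches from about 0.375 to 0.9 m from the base axis. Payload 3.1 kg.
Tool frame: the origin (TCP) lies at the very end of the fingers, on their centre line; the grasp point (between the pads) lies 19 mm behind it (manip.pinch_z is the distance from the TCP to the grasp point, in m); z points along the fingers, y is the direction in which the jaws open and shut (so a half turn about z gives the same grasp; the last joint's range is limited). The gripper opens to 85 mm and grips with 20 to 120 N. Pads are 22 mm wide; open, the fingers measure 114 mm over their backs; the gripper's body (76 mm by 85 mm) begins 54 mm behind the grasp point. The pads swing forward as they close: fully open they stand 13 mm farther back than shut.
Start: joints at [0.935, 0.527, 1.433, -0, 1.181, -0.178], TCP at [0.276, 0.561, 0.231] pointing down, gripper open.
Joint ranges: [-3.08, 3.08], [-0.75, 2.2], [0.22, 2.44], [-1.43, 4.57], [0, 2.65], [-2.85, 2.85]. Speed limits (rad/s): [2.79, 2.79, 3.14, 3.14, 3.14, 3.14].

### API

Orientations are given as a unit quaternion [x, y, z, w].
In Python, from station import manip gives the robot as it stands.
- The arm moves only by the tool drive_tool, never from a script. Its argument "increments" is a list of rows, each a list of 7 numbers: the closure in counts, from 0 (fully open) to 255 (shut), then the shift along the tool's x, y, z in cm, then the turn, a rotation vector about the tool's x, y, z in rad. A call has 1 to 20 rows; each row is the pose to reach, as a shift and turn from the pose commanded when the call began, along the tool's axes at that moment; what a row does not reach only later rows make up. A row lasts 1/10 s, in which the tool goes at most 50 mm and 8.59 degrees, less where a joint would pass 70% of its speed; a pose out of reach is approached as far as the arm can. A call with a gripper value outside its range is refused whole. The fingers move at their own pace and stop on an object; "force" is the grip in N (left out, the last holds). Time passes only in rows, so rows that repeat a pose let the fingers close. It gives the time, the measured TCP pose, the force and the opening at its end, in the units of the state.
- manip.sense(): the state, without advancing time (a new reading comes with each control period).
- manip.snapshot(name): name is "scene" or "top" or "wrist"; returns the picture (384x512x3 uint8, red, green, blue); there is no depth.
- manip.camera_model(name): a dict with "mtx" (3x3 intrinsics, pixels), "k1" (the pictures are not rectified: a ray, as slopes to the right and down, at radius r is drawn at 1 + k1 r^2 times it, then the intrinsics apply), "cam_to_world" (4x4, takes a point from camera to world coordinates). Camera axes: x right, y down, z forward; pixel columns grow to the right and rows downward; lengths in m; the calibration is good to about 2 mm. A picture is of the moment at which its call begins: read the wrist's pose just before it. camera_model takes no time and is no camera call; for the wrist camera it gives the pose at the moment of the call.
- manip.sign_off(): hands the job in, once; it reports no verdict.
The state is a dict: "t": time; "q": joint angles; "qd": joint speeds; "tau": joint torques, N m; "tcp_pos": TCP position; "tool_rot": TCP orientation; "force": force on the tool from outside, world axes, zero at the start; "ft_torque": the same for the moment, N m; "finger_gap": opening from 0.0 (shut) to 1.0 (fully open).
Only numpy, scipy, OpenCV 4.12 (cv2) and the standard library are available. Lean on these libraries where they do the work, as an engineer would, in place of code of your own. Each camera call takes 0.05 s, during which the arm holds its last target. There are 200 camera calls.

### The job

On the injector test deck, slide the steel catch pot along the deck, never lifting or tipping it, to the ring mark beneath the clamped injector, centre it in that ring and let go of it. Then press the test button on the control box fully down once the pot stands there, and release it. Do not touch the injector or the empty holder, and leave the bottle, the fuel rail and the tub where they are.

Things in the scene. Friction and masses are not known exactly. Their poses are not given: they have to be found in the camera images.
- deck: Fixed aluminium plate, 250 (x) x 380 (y) x 16 mm thick, on the bench. Origin: centre of its underside; top at +16 mm. Three black ring marks (outer diameter 104, inner 94 mm) are drawn on its top at x = 0 and y = -120, 0, +120 mm. At the start the pot stands in one ring, the injector is over another, the empty holder over the third.
- pot: Loose open round steel pot, about 0.4 kg, outer diameter 84, height 58, wall 3 mm, like a small saucepan. Origin: centre of its underside, z up. A straight black handle bar (16 wide, 14 mm high) lies along its -x, from 58 to 170 mm from the pot's centre, mid height 45 mm above the underside, pointing roughly towards the robot at the start.
- pot_handle (a point): Grip point in the middle of the pot's handle bar, at (-118, 0, 45) mm in the pot's frame. The bar runs along the pot's x axis.
- injector: Fixed upright steel and black fuel injector, 30 mm diameter, in a holder (arm at 140-150 mm height, 14 mm post 161 mm tall at its x = +100 mm, beyond the mark). Origin: on the deck's top at the centre of the ring mark below it, where the pot must go; axes parallel to the deck's. Nozzle tip 98 mm, top 194 mm above the origin.
- empty_holder: The same fixed holder (post, arm and ring clamp) without an injector: the clamp is an open ring, 50 mm outside diameter, at 140 to 150 mm height. Origin: on the deck's top at the centre of the ring mark below it; post at its x = +100 mm. Not the place for the pot.
- button_top (a point): Centre of the top face of the test button: round, steel, 30 mm diameter, in a black housing on top of the green control box; pressed straight down. The box, 150 (x) x 120 (y) x 60 mm high, is fixed at the left or right of the deck; the button is on its half nearer the robot, a gauge and a low selector on the other half.
- button (a joint): Travel of the test button in m: 0 released, 0.006 fully down; a spring of about 5 N at full travel returns it.
- bottle: Loose glass bottle, 62 mm diameter, 190 mm tall, standing beside the deck on the side away from the control box. Origin at the centre of its underside. Leave alone.
- fuel_rail: Loose black fuel rail, 300 mm long (its y), about 33 mm high, lying beyond the deck. Origin at the middle of its underside. Leave alone.
- tub: Loose white plastic tub, 70 mm diameter, 50 mm tall, standing beyond the deck. Origin at the centre of its underside. Leave alone.
There are look-alikes about, which are no part of the job. What is shaped like the pot but purple is not meant.

How it is judged:
By the outcome, as a careful person would: the job done as asked, in the order asked, and still so for the second after the job is handed in, with the robot touching nothing.
It also fails if it takes over 48 s, if anything falls off the work surface, if the arm or the gripper's body presses on something with over 40 N, if the wrist force passes 120 N, or if a joint passes its speed limit or range.

## Working session

There is one attempt and no reset: what is moved stays moved. The work goes in short steps, Python scripts to look and compute and a tool call to move; the robot and the scene stay as the last step left them, time stands still between calls to the robot, and variables do not carry over. Pictures are saved under pics/ and viewed, about 8 in all and at most 12, crops included, and the job is handed in when it is done.

Besides the shell and the picture viewer there is one more tool, called after "Emit:" as a command line: name --pt "numbers of a row" for each row, then --argument value for the rest. drive_tool: Moves the arm, as the interface text tells. Its arguments: {"type":"object","properties":{"increments":{"type":"array","items":{"type":"array","items":{"type":"number"}}},"force":{"type":"number"}},"required":["increments"]}

```bash
mkdir -p pics
cat > h.py <<'E'
import numpy as np, cv2
from station import manip
def snap(n,f):
    im=manip.snapshot(n); cv2.imwrite('pics/'+f,im[:,:,::-1]); return im
def ray(c,uv):
    m=np.array(c['mtx']);p=(np.array(uv,float)-m[:2,2])/[m[0,0],m[1,1]]
    s=p.copy()
    for _ in range(20): s=p/(1+c['k1']*(s@s))
    T=np.array(c['cam_to_world']); return T[:3,3],T[:3,:3]@np.r_[s,1]
def onz(c,uv,z):
    o,d=ray(c,uv); return o+d*(z-o[2])/d[2]
def proj(c,P):
    T=np.array(c['cam_to_world']); q=T[:3,:3].T@(np.array(P)-T[:3,3]); s=q[:2]/q[2]
    s=s*(1+c['k1']*(s@s)); m=np.array(c['mtx']); return s*[m[0,0],m[1,1]]+m[:2,2]
E
python3 - <<'E'
from h import *
a=snap('scene','s0.png');b=snap('top','t0.png')
for n in('scene','top'):print(manip.camera_model(n))
print(manip.sense(),manip.pinch_z)
E
```

```text
{'mtx': array([[484.29456266,   0.        , 254.43043794],
       [  0.        , 484.29456266, 195.3431505 ],
       [  0.        ,   0.        ,   1.        ]]), 'k1': -0.06788615671250382, 'cam_to_world': array([[-0.71150309,  0.53202409, -0.45903564,  1.11227783],
       [ 0.70261931,  0.52986075, -0.47494598,  0.51596646],
       [-0.00945773, -0.66045284, -0.75080796,  1.01184837],
       [ 0.        ,  0.        ,  0.        ,  1.        ]])}
{'mtx': array([[357.74173957,   0.        , 250.12175902],
       [  0.        , 357.74173957, 192.5986505 ],
       [  0.        ,   0.        ,   1.        ]]), 'k1': -0.04235697435455815, 'cam_to_world': array([[ 0.00388019, -0.98021852,  0.19788028,  0.33987012],
       [-0.99971483, -0.0084651 , -0.02232949, -0.06532472],
       [ 0.02356286, -0.19773721, -0.97997183,  1.12783246],
       [ 0.        ,  0.        ,  0.        ,  1.        ]])}
{'t': 0.1, 'q': array([ 9.35476746e-01,  5.28384347e-01,  1.43380267e+00, -9.13090252e-07,
        1.18141078e+00, -1.78479190e-01]), 'qd': array([ 0.00123546,  0.00010323, -0.00610008, -0.00078488,  0.00144853,
        0.00025228]), 'tau': array([-3.89102106e-04, -4.43311357e+01, -1.78583783e+01, -2.30768528e-04,
        3.90796762e-03, -2.69020859e-07]), 'tcp_pos': array([0.27525976, 0.56038409, 0.23041557]), 'tool_rot': array([ 2.26438754e-01,  9.74024890e-01, -9.20880757e-04, -3.96393665e-04]), 'force': array([ 0.76693862, -0.33368323, -0.02303488]), 'ft_torque': array([-0.01942913,  0.02854288, -0.0230699 ]), 'finger_gap': 0.9990277044320431} 0.0187
```

View pics/s0.png

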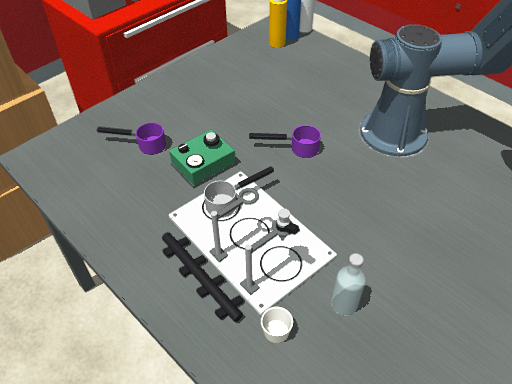

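View pics/t0.png

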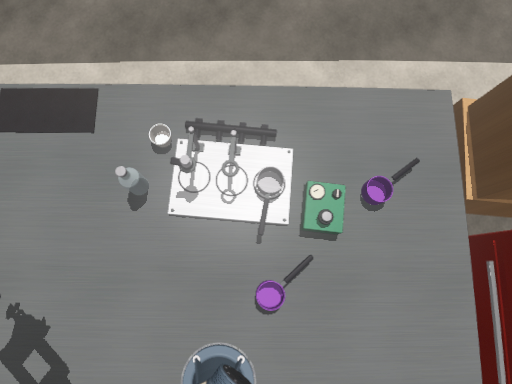

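Top view: the deck is at columns 168–293, with the pot in the right ring (269,183) and its handle end at (261,240). The injector is over the left ring (194,177), the empty holder over the middle ring (232,180), and the button is at (326,217). Next I measure these.

```bash
cat > meas.py <<'E'
from h import *
b=cv2.imread('pics/t0.png'); c=manip.camera_model('top'); s=cv2.imread('pics/s0.png'); cs=manip.camera_model('scene')
hsv=cv2.cvtColor(b,cv2.COLOR_BGR2HSV)
w=((hsv[...,2]>185)&(hsv[...,1]<30)).astype('uint8'); w[:, :165]=0;w[:,297:]=0;w[:130]=0;w[230:]=0
w=cv2.morphologyEx(w,cv2.MORPH_OPEN,np.ones((3,3)))
k=max(cv2.findContours(w,cv2.RETR_EXTERNAL,cv2.CHAIN_APPROX_NONE)[0],key=cv2.contourArea)
pts=np.array([onz(c,p,.016)[:2] for p in k[:,0]],'float32')
r=cv2.minAreaRect(pts);print('deck',r)
cen=np.array(r[0]); bx=cv2.boxPoints(r);print(bx.round(3))
e=max([(bx[i]-bx[i-1]) for i in range(4)],key=lambda v:np.hypot(*v)); e=e*np.sign(e[1]);yaw=np.arctan2(-e[0],e[1])
R=np.array([[np.cos(yaw),-np.sin(yaw)],[np.sin(yaw),np.cos(yaw)]])
print('yaw',yaw)
rings={y:np.r_[cen+R@[0,y],.016] for y in(-.12,0,.12)};print(rings)
# handle: dark pixels near pot
g=((hsv[...,2]<70)).astype('uint8'); print('handle')
m=np.zeros_like(g);m[192:245,252:275]=g[192:245,252:275]
n,l,st,ce=cv2.connectedComponentsWithStats(m);i=1+np.argmax(st[1:,4]);print(st[i],ce[i])
ys,xs=np.where(l==i);P=np.array([onz(c,p,.061)[:2] for p in zip(xs,ys)]);print(cv2.minAreaRect(P.astype('float32')), P.mean(0))
# green box
g=cv2.inRange(hsv,(55,80,40),(90,255,255));k=cv2.convexHull(max(cv2.findContours(g,0,1)[0],key=cv2.contourArea))
print('box',cv2.minAreaRect(np.array([onz(c,p,.06)[:2] for p in k[:,0]],'float32')))
print('button',onz(c,(326,216),.08))
o=np.hstack([cv2.resize(b[120:260,150:350],None,fx=3,fy=3,interpolation=2)])
def X(p,col=(0,0,255)):
    p=(np.array(p)-[150,120])*3+1; cv2.circle(o,tuple(p.astype(int)),3,col,-1)
for y,q in rings.items():
    X(proj(c,q)); X(proj(c,q+[0,0,.145]),(255,0,0))
for q in bx: X(proj(c,np.r_[q,.016]),(0,200,0))
cv2.imwrite('pics/o.png',o)
E
python3 meas.py
```

```text
deck ((0.6050615310668945, -0.030942320823669434), (0.37904220819473267, 0.24842146039009094), 85.32349395751953)
[[ 0.466 -0.21 ]
 [ 0.713 -0.23 ]
 [ 0.744  0.148]
 [ 0.497  0.168]]
yaw -0.08162035
{-0.12: array([ 0.59527796, -0.15054283,  0.016     ]), 0: array([ 0.60506153, -0.03094232,  0.016     ]), 0.12: array([0.6148451 , 0.08865819, 0.016     ])}
handleTraceback (most recent call last):
  File "meas.py", line 17, in <module>
    n,l,st,ce=cv2.connectedComponentsWithStats(m);i=1+np.argmax(st[1:,4]);print(st[i],ce[i])
                                                      ~~~~~~~~~^^^^^^^^^^
    return _wrapfunc(a, 'argmax', axis=axis, out=out, **kwds)
    return bound(*args, **kwds)
ValueError: attempt to get argmax of an empty sequence
```

```bash
sed -i "s/^g=((hsv\[...,2\]<70)).*/g=((hsv[...,2]<120)).astype('uint8');print(hsv[196:246:4,256:274,2])/; s/m\[192:245,252:275\]=g\[192:245,252:275\]/m[204:222,252:275]=g[204:222,252:275]/" meas.py; python3 meas.py
```

```text
deck ((0.6050615310668945, -0.030942320823669434), (0.37904220819473267, 0.24842146039009094), 85.32349395751953)
[[ 0.466 -0.21 ]
 [ 0.713 -0.23 ]
 [ 0.744  0.148]
 [ 0.497  0.168]]
yaw -0.08162035
{-0.12: array([ 0.59527796, -0.15054283,  0.016     ]), 0: array([ 0.60506153, -0.03094232,  0.016     ]), 0.12: array([0.6148451 , 0.08865819, 0.016     ])}
[[229 165 157 134 115 116 134 152 160 158 156 156 165 197 202 159 159 159]
 [251 251 251 250 227 165 165 151 117 117 118 116 115 136 160 160 160 161]
 [253 253 253 253 253 252 242 197 115 120 116 112 173 232 251 250 250 249]
 [252 252 252 252 252 252 226 112 118 116 112 169 230 250 250 250 249 249]
 [251 250 251 250 250 225 113 115 116 112 121 205 250 250 249 250 250 250]
 [250 250 250 250 227 131 111 113 113 108 196 247 248 247 247 247 247 247]
 [252 252 251 227 131 106 113 111 107 170 231 249 249 248 248 248 248 247]
 [139 138 138 125 102 109 109 107 102 100 105 105 104 104 104 104 104 103]
 [139 128 103  98 105 107 106 104 116 136 136 136 135 136 135 135 135 135]
 [139 125  95  99 104 104 101 113 137 138 138 138 138 137 137 137 137 136]
 [126  99  98  99  98 115 136 138 137 138 137 136 137 137 136 136 136 136]
 [121  95  95  95  95 112 133 133 133 133 133 132 132 132 132 132 132 132]
 [134 132 133 133 133 134 134 134 134 134 134 134 134 133 133 133 133 132]]
[261 204   7  18  73] [263.73972603 212.75342466]
((0.4947192966938019, -0.1310502588748932), (0.012333642691373825, 0.05402515083551407), 81.06969451904297) [ 0.49375498 -0.13091227]
box ((0.5152839422225952, -0.31646353006362915), (0.11587126553058624, 0.1472664326429367), 83.14492797851562)
button [ 0.48247333 -0.3149701   0.08      ]
```

View pics/o.png

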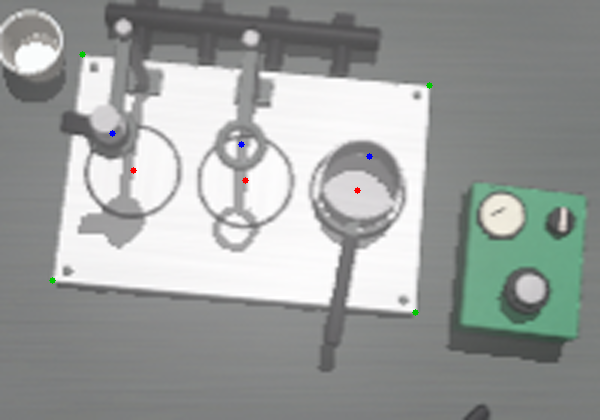

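```bash
cat >> h.py <<'E'
from scipy.spatial.transform import Rotation as Ro
def go(pos,psi):
    """tool x = -(cos psi, sin psi), down"""
    st=manip.sense(); R=Ro.from_quat(st['tool_rot']); c,s=np.cos(psi),np.sin(psi)
    T=Ro.from_matrix(np.array([[-c,-s,0],[-s,c,0],[0,0,-1]]).T if 0 else np.column_stack([[-c,-s,0],[-s,c,0],[0,0,-1]]))
    print('shift cm',(R.inv().apply(np.array(pos)-st['tcp_pos'])*100).round(2),'turn',(R.inv()*T).as_rotvec().round(4),'tcp',st['tcp_pos'].round(4),'t',round(st['t'],2),'F',st['force'].round(1))
def tri(a,ua,b,ub):
    o,d=ray(a,ua);p,e=ray(b,ub);k=np.linalg.lstsq(np.column_stack([d,-e]),p-o,rcond=None)[0]
    A=o+d*k[0];B=p+e*k[1];return (A+B)/2,np.linalg.norm(A-B)
E
python3 - <<'E'
from h import *
c=manip.camera_model('top');cs=manip.camera_model('scene')
print('button',tri(c,(326.8,216.6),cs,(211,136)))
print('inj top',tri(c,(185,159.5),cs,(284,213)),'bottle cap',tri(c,(122,171),cs,(356,260)))
go((.479,-.129,.22),-.17)
E
```

```text
button (array([ 0.47890866, -0.31423618,  0.09145631]), np.float64(0.0007612526471482447))
inj top (array([0.61307247, 0.08824278, 0.20962732]), np.float64(0.0019043621493653202)) bottle cap (array([0.58573737, 0.26295004, 0.18550234]), np.float64(0.004334021634133267))
shift cm [-48.69 -52.88   1.13] turn [-0.0019 -0.0006 -0.2868] tcp [0.2753 0.5604 0.2304] t 0.1 F [ 0.8 -0.3 -0. ]
```

Emit:
drive_tool --pt "0 -48.7 -52.9 1.1 0 0 -0.287" --pt "0 -48.7 -52.9 1.1 0 0 -0.287" --pt "0 -48.7 -52.9 1.1 0 0 -0.287" --pt "0 -48.7 -52.9 1.1 0 0 -0.287" --pt "0 -48.7 -52.9 1.1 0 0 -0.287" --pt "0 -48.7 -52.9 1.1 0 0 -0.287" --pt "0 -48.7 -52.9 1.1 0 0 -0.287" --pt "0 -48.7 -52.9 1.1 0 0 -0.287" --pt "0 -48.7 -52.9 1.1 0 0 -0.287" --pt "0 -48.7 -52.9 1.1 0 0 -0.287" --pt "0 -48.7 -52.9 1.1 0 0 -0.287" --pt "0 -48.7 -52.9 1.1 0 0 -0.287" --pt "0 -48.7 -52.9 1.1 0 0 -0.287" --pt "0 -48.7 -52.9 1.1 0 0 -0.287" --pt "0 -48.7 -52.9 1.1 0 0 -0.287" --pt "0 -48.7 -52.9 1.1 0 0 -0.287" --pt "0 -48.7 -52.9 1.1 0 0 -0.287" --pt "0 -48.7 -52.9 1.1 0 0 -0.287" --pt "0 -48.7 -52.9 1.1 0 0 -0.287" --pt "0 -48.7 -52.9 1.1 0 0 -0.287"

```text
t: 2.1
tcp_pos: [0.4791, -0.1273, 0.2205]
tool_rot: [0.084, 0.996, 0.0, -0.0]
force: [0.1, -1.0, 0.5]
finger_gap: 1.002
```

Run:
```python
from h import *
c=manip.camera_model('wrist'); import pickle; pickle.dump(c,open('w1.pkl','wb')); snap('wrist','w1.png'); print(c)
go((.479,-.129,.12),-.17)
for p in [(.479,-.129,.068),(.595,-.1505,.016),(.595,-.1505,.074)]: print(proj(c,p))
```

```text
{'mtx': array([[317.96379058,   0.        , 259.72302379],
       [  0.        , 317.96379058, 189.54743606],
       [  0.        ,   0.        ,   1.        ]]), 'k1': -0.05406837344814557, 'cam_to_world': array([[ 0.16608913,  0.93327723,  0.31844624,  0.39717195],
       [ 0.98610978, -0.15673833, -0.05495997, -0.11331004],
       [-0.00138016,  0.3231512 , -0.94634634,  0.36298342],
       [ 0.        ,  0.        ,  0.        ,  1.        ]])}
shift cm [-1.000e-02 -1.500e-01  1.005e+01] turn [ 0.0001 -0.0001  0.0019] tcp [ 0.4792 -0.1275  0.2205] t 2.15 F [ 0.1 -0.3  0.5]
[258.19186708 172.41268472]
[257.03143221 252.71958284]
[256.52738305 280.31915212]
```

View pics/w1.png

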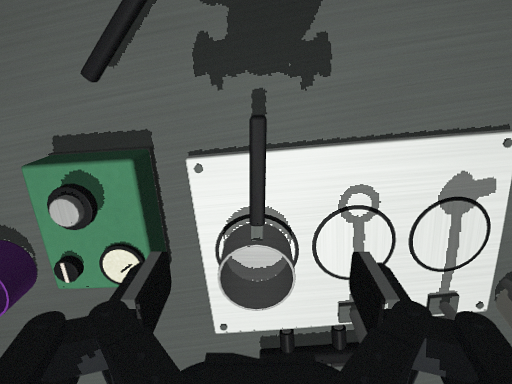

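Wrist view: the handle bar runs from (258,115) to (257,226), the pot rim is centred near (257,277), and the target ring is near (450,234). I'll measure these more precisely.

```bash
cat > m2.py <<'E'
from h import *
import pickle
c=pickle.load(open('w1.pkl','rb')); im=cv2.imread('pics/w1.png'); v=cv2.cvtColor(im,cv2.COLOR_BGR2GRAY)
def circ(P):
    A=np.c_[2*P,np.ones(len(P))];s=np.linalg.lstsq(A,(P**2).sum(1),rcond=None)[0];r=np.sqrt(s[2]+s[:2]@s[:2]);return s[:2],r,np.std(np.hypot(*(P-s[:2]).T)-r)
# rings: dark pixels whose deck position is 45-54 mm from the expected centre, refined
ys,xs=np.where(v<60)
P=np.array([onz(c,p,.016)[:2] for p in zip(xs,ys)])
C={}
for n,q in dict(mid=(.605,-.031),left=(.6148,.0887)).items():
    q=np.array(q)
    for w in(.008,.005,.004):
        Q=P[abs(np.hypot(*(P-q).T)-.0495)<w]; q,r,sd=circ(Q)
    print(n,q,r,sd,len(Q)); C[n]=q
print('deck yaw',np.arctan2(*( -(C['left']-C['mid'])*[1,-1])), np.hypot(*(C['left']-C['mid'])))
# handle centreline at z=.068 (top face) 
L=[]
for y in range(122,216,3):
    x=np.where(v[y,240:275]<70)[0]+240; L.append(onz(c,((x[0]+x[-1])/2,y),.068)[:2]); 
    if y%30==2: print(y,x[0],x[-1],np.hypot(*(onz(c,(x[0]-.5,y),.068)-onz(c,(x[-1]+.5,y),.068))[:2]))
vx,vy,x0,y0=cv2.fitLine(np.array(L,'float32'),cv2.DIST_HUBER,0,.01,.01).ravel()
if vx<0: vx,vy=-vx,-vy
print('handle psi',np.arctan2(vy,vx),'mean',x0,y0)
# end of handle
col=v[100:130,258]; print('col',col); 
# rim: bright outer rim lower half
for u in range(222,296,8): print(u, v[282:325,u].tolist()[::1] if u in(254,) else '',end='')
E
python3 m2.py
```

```text
mid [ 0.6033176  -0.03100663] 0.04965510105991699 0.0014780363929999922 707
left [0.61230712 0.08859698] 0.04946887508740927 0.0011497348723390444 641
deck yaw -0.0750199085519513 0.11994096579641962
122 249 266 0.016491188243229517
152 249 265 0.01603236961863705
182 250 264 0.014588060380418636
212 249 264 0.016078536530651766
handle psi -0.17814693 mean 0.46952862 -0.12830742
col [44 44 45 45 44 47 47 42 46 45 46 46 45 46 38 21 15 25 31 39 46 46 47 48
 45 48 48 46 50 46]
222 230 238 246 254 [64, 63, 64, 65, 61, 62, 63, 62, 65, 65, 60, 65, 63, 64, 61, 62, 62, 63, 64, 66, 63, 64, 62, 62, 67, 61, 53, 198, 187, 234, 236, 232, 235, 234, 232, 234, 235, 235, 234, 231, 232, 234, 233]262 270 278 286 294
```

```bash
cat >> m2.py <<'E'
print()
B=[]
for u in range(224,292,3):
    rr=np.where((v[285:322,u]>=215))[0]
    # last dark-or-rim pixel scanning from below
    y=321
    while v[y,u]>=215: y-=1
    B.append((u,y+.5))
print(B[::5]); Q=np.array([onz(c,p,.074)[:2] for p in B]); print('rim',circ(Q))
A=np.c_[2*Q,np.ones(len(Q))]
from scipy.optimize import least_squares
s=least_squares(lambda p:np.hypot(*(Q-p).T)-.042,[.595,-.15],loss='huber',f_scale=.001);print('rim r=42',s.x,s.cost)
e=onz(c,(258,114.5),.068)[:2];d=np.array([vx,vy]);print('from end',e,e+.17*d,'grip',e+.052*d,'grip from rim',s.x-.118*d)
n=np.array([-vy,vx]);print('rim offset off handle line',(s.x-[x0,y0])@n)
E
python3 m2.py|tail -4
```

```text
rim (array([ 0.59309379, -0.15080629]), np.float64(0.041610444870653636), np.float64(0.00034284331377556864))
rim r=42 [ 0.59264299 -0.15074522] 1.3854532251298e-06
from end [ 0.42503003 -0.12000463] [ 0.59233957 -0.15012967] grip [ 0.47620707 -0.12921935] grip from rim [ 0.47651048 -0.1298349 ]
rim offset off handle line -0.0002660736616977473
```

Run:
```python
from h import *
go((.4764,-.1296,.042),-.178)
```

```text
shift cm [ 0.24 -0.25 17.85] turn [ 0.0001 -0.0001  0.0099] tcp [ 0.4792 -0.1275  0.2205] t 2.15 F [ 0.1 -0.3  0.5]
```

Emit:
drive_tool --pt "0 0.24 -0.25 4 0 0 0.01" --pt "0 0.24 -0.25 8 0 0 0.01" --pt "0 0.24 -0.25 11 0 0 0.01" --pt "0 0.24 -0.25 14 0 0 0.01" --pt "0 0.24 -0.25 16 0 0 0.01" --pt "0 0.24 -0.25 17.2 0 0 0.01" --pt "0 0.24 -0.25 17.85 0 0 0.01" --pt "0 0.24 -0.25 17.85 0 0 0.01" --pt "0 0.24 -0.25 17.85 0 0 0.01"

```text
t: 3.05
tcp_pos: [0.4772, -0.1309, 0.0425]
tool_rot: [0.09, 0.996, -0.0, 0.001]
force: [0.1, -0.1, -0.6]
finger_gap: 1.002
```

Emit:
drive_tool --pt "60 0 0 0 0 0 0" --pt "120 0 0 0 0 0 0" --pt "160 0 0 0 0 0 0" --pt "190 0 0 0 0 0 0" --pt "220 0 0 0 0 0 0" --pt "255 0 0 0 0 0 0" --pt "255 0 0 0 0 0 0" --pt "255 0 0 0 0 0 0" --force 50

```text
t: 3.85
tcp_pos: [0.4765, -0.1306, 0.0419]
tool_rot: [0.09, 0.996, 0.0, -0.0]
force: [0.0, 0.9, 2.6]
finger_gap: 0.172
```

Run:
```python
from h import *
s=manip.sense();print(s['finger_gap'],s['ft_torque'])
d=np.array([.0197,.2393])
p=s['tcp_pos'];go((p[0]+d[0],p[1]+d[1],p[2]),-.178)
```

```text
0.1723323751349446 [ 0.21861615 -0.02964156  0.13744391]
shift cm [ 2.33 23.9   0.  ] turn [ 0.0001 -0.0001 -0.0015] tcp [ 0.4765 -0.1306  0.0419] t 3.85 F [0.  0.9 2.6]
```

Emit:
drive_tool --pt "255 0.05 0.5 0 0 0 0" --pt "255 0.15 1.6 0 0 0 0" --pt "255 0.3 3.1 0 0 0 0" --pt "255 0.45 4.6 0 0 0 0" --pt "255 0.6 6.1 0 0 0 0" --pt "255 0.75 7.6 0 0 0 0" --pt "255 0.9 9.1 0 0 0 0" --pt "255 1.05 10.6 0 0 0 0" --pt "255 1.2 12.1 0 0 0 0" --pt "255 1.35 13.6 0 0 0 0" --pt "255 1.5 15.1 0 0 0 0" --pt "255 1.65 16.6 0 0 0 0" --pt "255 1.8 18.1 0 0 0 0" --pt "255 1.95 19.6 0 0 0 0" --pt "255 2.1 21.1 0 0 0 0" --pt "255 2.2 22.4 0 0 0 0" --pt "255 2.28 23.3 0 0 0 0" --pt "255 2.33 23.8 0 0 0 0" --pt "255 2.33 23.9 0 0 0 0" --pt "255 2.33 23.9 0 0 0 0"

```text
t: 5.85
tcp_pos: [0.4958, 0.1089, 0.0418]
tool_rot: [0.09, 0.996, 0.0, -0.001]
force: [-1.4, 0.2, 4.0]
finger_gap: 0.176
```

Run:
```python
from h import *
import pickle
c=manip.camera_model('wrist');pickle.dump(c,open('w2.pkl','wb')); w=snap('wrist','w2.png');t=snap('top','t2.png')
go((.4962,.1087,.042),-.178)
o=cv2.resize(t[120:260,140:300],(686,600),interpolation=cv2.INTER_CUBIC)
cv2.imwrite('pics/t2c.png',o[:,:,::-1])
```

```text
shift cm [-0.04  0.   -0.02] turn [ 0.0003 -0.0012 -0.0018] tcp [0.4958 0.1088 0.0418] t 5.95 F [-2.   1.4  3.7]
```

View pics/w2.png

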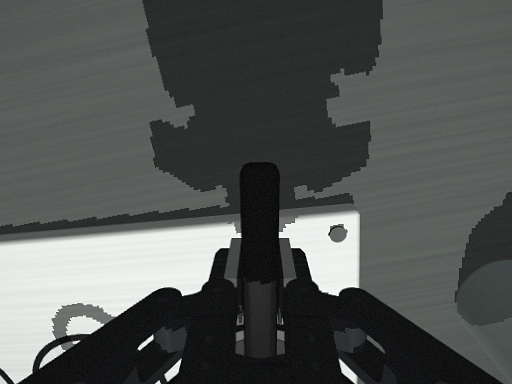

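View pics/t2c.png

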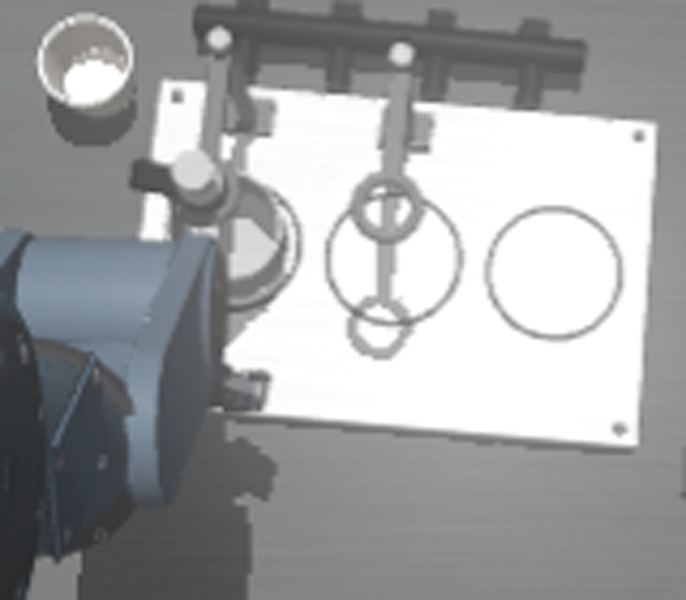

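The pot looks to be in the target ring, and I can see the ring line around its right side. I'll release and rise straight up for a check.

Emit:
drive_tool --pt "200 0 0 0 0 0 0" --pt "100 0 0 0 0 0 0" --pt "0 0 0 0 0 0 0" --pt "0 0 0 0 0 0 0" --pt "0 0 0 0 0 0 0" --pt "0 0 0 -1 0 0 0" --pt "0 0 0 -3 0 0 0" --pt "0 0 0 -6 0 0 0" --pt "0 0 0 -10 0 0 0" --pt "0 0 0 -14 0 0 0" --pt "0 0 0 -17 0 0 0" --pt "0 0 0 -18 0 0 0" --pt "0 0 0 -18 0 0 0" --pt "0 0 0 -18 0 0 0"

```text
t: 7.35
tcp_pos: [0.4954, 0.1086, 0.2209]
tool_rot: [0.09, 0.996, -0.0, -0.001]
force: [-0.4, -0.3, -0.8]
finger_gap: 1.001
```

Run:
```python
from h import *
import pickle
c=manip.camera_model('wrist');pickle.dump(c,open('w3.pkl','wb')); w=snap('wrist','w3.png')
go((.4962,.1087,.042),-.178)
for p in [(.6123,.0886,.016),(.6123,.0886,.074)]: print(proj(c,p))
```

```text
shift cm [-0.16  0.04 17.83] turn [-0.0006 -0.0034 -0.0019] tcp [0.4951 0.1086 0.2203] t 7.4 F [-0.3  0.6 -0.1]
[260.99038631 253.18434617]
[261.08738146 280.73657614]
```

View pics/w3.png

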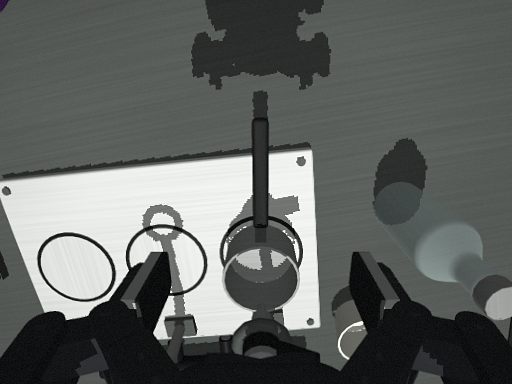

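```bash
sed -n '/^def circ/,/return/p' m2.py > circ.py
cat > m3.py <<'E'
from h import *
import pickle
exec(open('circ.py').read())
from scipy.optimize import least_squares
c=pickle.load(open('w3.pkl','rb')); im=cv2.imread('pics/w3.png'); v=cv2.cvtColor(im,cv2.COLOR_BGR2GRAY)
ys,xs=np.where(v<60); P=np.array([onz(c,p,.016)[:2] for p in zip(xs,ys)])
C=[]
for n,q in dict(right=(.5943,-.1506),mid=(.6033,-.031)).items():
    q=np.array(q)
    for w in(.008,.005,.004):
        Q=P[abs(np.hypot(*(P-q).T)-.0495)<w]; q,r,sd=circ(Q)
    print(n,q,r,sd,len(Q)); C.append(q)
print('extrap',2*C[1]-C[0])
# target: ring arcs left and right on white deck
B=[]
for y in range(226,256,2):
    for xr in (range(205,240),range(310,285,-1)):
        xr=list(xr);d=[i for i in xr if v[y,i]<100]
        if d: B.append((d[0],y))
Q=np.array([onz(c,p,.016)[:2] for p in B]);s=least_squares(lambda p:np.hypot(*(Q-p).T)-.0515,[.6123,.0886],loss='huber',f_scale=.001);print('ring',s.x,len(Q),np.abs(s.fun).max())
L=[]
for y in range(122,216,3):
    x=np.where(v[y,243:280]<70)[0]+243
    if x[-1]-x[0]<20:L.append(onz(c,((x[0]+x[-1])/2,y),.068)[:2])
vx,vy,x0,y0=cv2.fitLine(np.array(L,'float32'),cv2.DIST_HUBER,0,.01,.01).ravel()
if vx<0: vx,vy=-vx,-vy
d=np.array([vx,vy]);col=v[105:130,260].astype(int);print(col,len(L),'psi',np.arctan2(vy,vx))
E=105+np.argmin(col[5:])+5-1.0
e=onz(c,(260,E),.068)[:2];m=np.array([x0,y0]);e=m+d*((e-m)@d);print('pot from handle',e+.17*d)
# rim sides, lower half
B=[]
for y in range(280,302,2):
    for xr in (list(range(205,250)),list(range(312,270,-1))):
        k=[i for i in xr if v[y,i]<215]
        if k:B.append((k[0],y))
print(B)
Q=np.array([onz(c,p,.074)[:2] for p in B]);s=least_squares(lambda p:np.hypot(*(Q-p).T)-.042,[.6123,.0886],loss='huber',f_scale=.001);print('rim',s.x,(s.fun*1e3).round(1))
E
python3 m3.py
```

```text
right [ 0.59370089 -0.15147636] 0.049524870250259666 0.0009709168518636832 495
mid [ 0.60312505 -0.03158081] 0.04963924931696291 0.0015216813121052657 654
extrap [0.61254922 0.08831475]
ring [0.61318141 0.08843779] 30 0.001042997339600782
[47 45 47 44 45 42 45 44 44 44 43 45 31 13 21 23 39 42 49 48 49 47 46 49
 50] 29 psi -0.17858185
pot from handle [0.61104399 0.08763521]
[(222, 280), (299, 280), (222, 282), (299, 282), (223, 284), (299, 284), (223, 286), (298, 286), (224, 288), (298, 288), (224, 290), (297, 290), (225, 292), (296, 292), (227, 294), (295, 294), (228, 296), (294, 296), (229, 298), (292, 298), (231, 300), (290, 300)]
rim [0.6101906  0.08852785] [-0.6 -1.  -0.3 -0.7 -1.  -0.3 -0.4 -0.8 -0.7 -0.   0.2 -0.2  0.2 -0.1
 -0.5  0.1 -0.1  0.5  0.5  0.2  0.4  0.1]
```

The pot sits about 2 mm from the ring centre, against 5 mm of clearance, so I'll leave it. Next is the button, which I'll cross-check in w1.

Run:
```python
from h import *
import pickle
c=pickle.load(open('w1.pkl','rb')); im=cv2.imread('pics/w1.png'); g=cv2.cvtColor(im,cv2.COLOR_BGR2GRAY)
m=np.zeros_like(g);m[180:240,40:105]=(g[180:240,40:105]>110)*(im[180:240,40:105].max(2)-im[180:240,40:105].min(2)<25)
n,l,st,ce=cv2.connectedComponentsWithStats(m.astype('uint8'));i=1+np.argmax(st[1:,4]);print(st[i],ce[i])
t=manip.camera_model('top');print(tri(c,ce[i],t,(326.8,216.6)),onz(c,ce[i],.091))
go((.479,-.314,.2),-.178)
```

```text
[ 49 199  30  28 635] [ 63.61574803 212.42834646]
(array([ 0.47901217, -0.31363484,  0.09482502]), np.float64(0.0006567786778374876)) [ 0.48049961 -0.31639766  0.091     ]
shift cm [ -5.98 -41.86   2.04] turn [-0.0006 -0.0034 -0.0019] tcp [0.4951 0.1086 0.2203] t 7.4 F [-0.3  0.6 -0.1]
```

Emit:
drive_tool --pt "255 -0.6 -4.2 0.2 0 0 0" --pt "255 -1.2 -8.4 0.4 0 0 0" --pt "255 -1.8 -12.6 0.6 0 0 0" --pt "255 -2.4 -16.8 0.8 0 0 0" --pt "255 -3 -21 1 0 0 0" --pt "255 -3.6 -25.2 1.2 0 0 0" --pt "255 -4.2 -29.4 1.4 0 0 0" --pt "255 -4.8 -33.5 1.6 0 0 0" --pt "255 -5.4 -37.7 1.8 0 0 0" --pt "255 -5.8 -40.5 2 0 0 0" --pt "255 -5.98 -41.86 2 0 0 0" --pt "255 -5.98 -41.86 2 0 0 0" --pt "255 -5.98 -41.86 2 0 0 0"

```text
t: 8.7
tcp_pos: [0.4798, -0.3122, 0.2007]
tool_rot: [0.09, 0.996, 0.001, -0.001]
force: [-0.8, 0.8, 0.5]
finger_gap: -0.0
```

Run:
```python
from h import *
s=manip.sense();print(s['finger_gap'],s['force'])
go((.479,-.3142,.097),-.178)
```

```text
-0.00020999484461508723 [-0.75499426  0.76496167  0.52089374]
shift cm [ 1.000e-02 -2.300e-01  1.037e+01] turn [ 0.0025 -0.0026 -0.0017] tcp [ 0.4798 -0.3122  0.2007] t 8.7 F [-0.8  0.8  0.5]
```

Emit:
drive_tool --pt "255 0 0 3 0 0 0" --pt "255 0 0 6 0 0 0" --pt "255 0 0 8.5 0 0 0" --pt "255 0 0 9.8 0 0 0" --pt "255 0 0 10.3 0 0 0" --pt "255 0 0 10.3 0 0 0" --pt "255 0 0 10.3 0 0 0"

```text
t: 9.4
tcp_pos: [0.4812, -0.3141, 0.0999]
tool_rot: [0.089, 0.996, -0.001, 0.001]
force: [0.5, -0.5, -0.0]
finger_gap: 0.005
```

Run:
```python
from h import *
go((.479,-.3142,.085),-.178)
o=snap('scene','s3.png')[100:220,150:310]
cv2.imwrite('pics/s3c.png',cv2.resize(o,(800,600),interpolation=cv2.INTER_CUBIC)[:,:,::-1])
```

```text
shift cm [ 0.21 -0.04  1.49] turn [-0.0011  0.0017 -0.0012] tcp [ 0.4812 -0.3141  0.0999] t 9.4 F [ 0.5 -0.5 -0. ]
```

View pics/s3c.png

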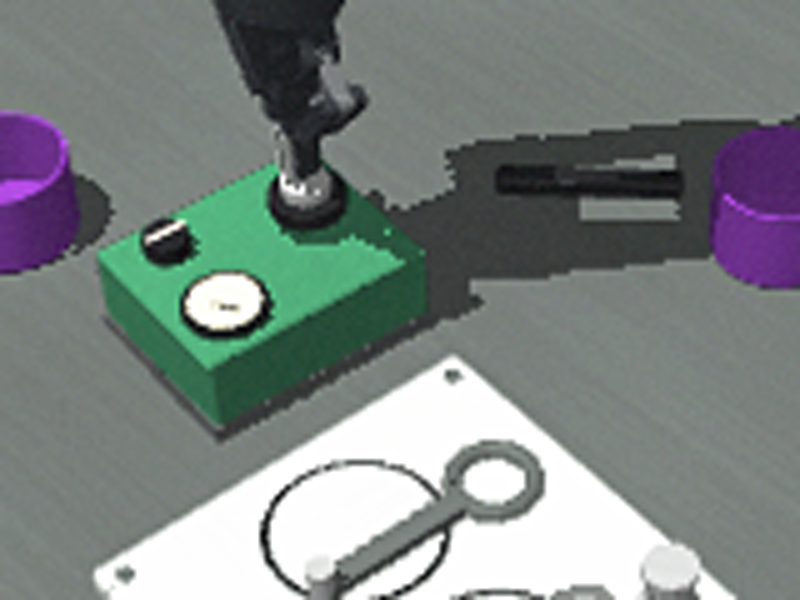

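The closed fingers are right over the button (crop 308,195). I'll press in small steps.

Emit:
drive_tool --pt "255 0.15 0 0.3 0 0 0" --pt "255 0.2 0 0.6 0 0 0" --pt "255 0.2 0 0.9 0 0 0" --pt "255 0.2 0 0.9 0 0 0" --pt "255 0.2 0 0.9 0 0 0"

```text
t: 9.95
tcp_pos: [0.4791, -0.3142, 0.0904]
tool_rot: [0.09, 0.996, -0.001, 0.001]
force: [1.4, 0.2, 4.9]
finger_gap: 0.001
```

Run:
```python
from h import *
go((.479,-.3142,.085),-.178)
```

```text
shift cm [0.01 0.   0.54] turn [-0.0011  0.0019 -0.002 ] tcp [ 0.4791 -0.3142  0.0904] t 9.95 F [1.4 0.2 4.9]
```

Emit:
drive_tool --pt "255 0 0 0.1 0 0 0" --pt "255 0 0 0.2 0 0 0" --pt "255 0 0 0.2 0 0 0" --pt "255 0 0 0.2 0 0 0"

```text
t: 10.35
tcp_pos: [0.4792, -0.3142, 0.0899]
tool_rot: [0.09, 0.996, -0.001, 0.001]
force: [-0.9, 0.8, 14.4]
finger_gap: 0.005
```

The force rose to 14.4 N while the tool moved only 0.5 mm, so the button is against its stop. Now I release it.

Emit:
drive_tool --pt "255 0 0 0.2 0 0 0" --pt "255 0 0 -0.5 0 0 0" --pt "255 0 0 -2 0 0 0" --pt "255 0 0 -5 0 0 0" --pt "255 0 0 -9 0 0 0" --pt "255 0 0 -13 0 0 0" --pt "255 0 0 -15 0 0 0" --pt "255 0 0 -15 0 0 0" --pt "255 0 0 -15 0 0 0" --pt "255 0 0 -15 0 0 0"

```text
t: 11.35
tcp_pos: [0.4772, -0.3125, 0.2357]
tool_rot: [0.09, 0.996, 0.001, -0.002]
force: [-0.6, -0.2, -0.3]
finger_gap: 0.003
```

Run:
```python
from h import *
t=snap('top','t4.png');s=snap('scene','s4.png')
cv2.imwrite('pics/f.png',np.hstack([cv2.resize(t[120:260,110:350],(480,280),interpolation=2),cv2.resize(s[170:350,160:365],(319,280),interpolation=2)])[:,:,::-1])
a=cv2.imread('pics/t0.png').astype(int)[120:160,145:280];b=cv2.imread('pics/t4.png').astype(int)[120:160,145:280]
print('rail/tub changed px',(abs(a-b).max(2)>40).sum())
a=cv2.imread('pics/s0.png').astype(int);b=cv2.imread('pics/s4.png').astype(int)
for n,(y0,y1,x0,x1) in dict(bottle=(250,318,328,370),tub=(305,345,258,297),rail=(230,322,160,215)).items(): print(n,(abs(a-b)[y0:y1,x0:x1].max(2)>40).sum())
print(manip.sense()['t'],manip.sense()['force'],manip.sense()['tcp_pos'])
```

```text
rail/tub changed px 0
bottle 0
tub 0
rail 0
11.45 [ 0.17454843  0.16979791 -0.793668  ] [ 0.47745137 -0.31278535  0.23584382]
```

View pics/f.png

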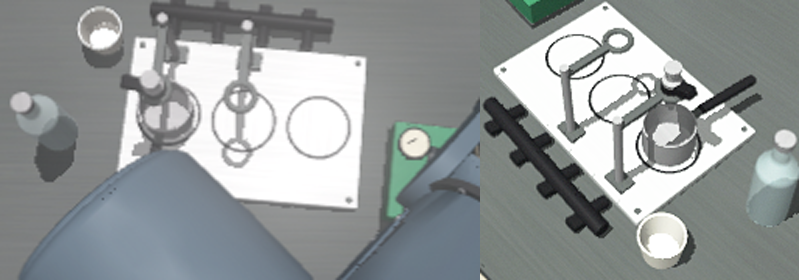

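The pot stands in the ring under the injector, the tool is clear, and the bottle, rail and tub are unchanged. I'm handing in.

```bash
python3 -c "
from station import manip
print(manip.sign_off())"
```

```text
the job is handed in; nothing more can be done
None
```

I gripped the pot by its handle, slid it flat along the deck to the ring under the injector and let go. I then pressed the test button once, released it and handed the job in at about 11.5 s.

- **Pot position:** one wrist view after release put the pot about 2–3 mm from the ring centre (pot about (0.6105, 0.088), ring about (0.613, 0.088)). The rim and handle estimates differ by about 1 mm. There are 5 mm of clearance inside the ring, so I did not correct it.
- **Sliding:** the tool height stayed within about 0.1 mm between the start and end of the slide.
- **Button:** it reached its stop, since force rose from 5 to 14 N over the last 0.5 mm. The wrist force returned to about zero once I lifted off. I did not look at the released button, because the arm covered it in the last picture.
- **Other objects:** the bottle, fuel rail and tub show no change in the before-and-after pictures. The arm was planned clear of the injector and empty holder, and no force reading suggested contact.

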